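# Stack the wafer carriers in run order

## Robot

A 7-joint arm with a two-finger parallel gripper is mounted at the origin on a cart in front of the work surface, level with it; the furniture and walls round the work are solid. World frame = base frame: x ahead of the robot, y to its left, z up, the work surface at z = 0. Lengths are in mm, angles in rad, forces in N, time in s.
With the tool pointing down it reaches from about 400 to 875 mm from the base axis. Payload 19.3 kg.
Tool frame: the origin (TCP) lies at the very end of the fingers, on their centre line; the grasp point (between the pads) lies 19 mm behind it (grip_point_offset is the z of the grasp point in the tool frame, in mm); z points along the fingers, y is the line along which they close (so a half turn about z gives the same grasp; the last joint's range is limited). The gripper opens to 85 mm and grips with 20 to 120 N. Pads are 22 mm wide; open, the fingers measure 114 mm over their backs; the gripper's body (76 mm by 85 mm) begins 54 mm behind the grasp point. The pads swing forward as they close: fully open they stand 13 mm farther back than shut.
Start: joints at [1.05, 0.521, -0.036, 1.599, 0.021, 1.021, -0.113], TCP at [272.276, -562.566, 231.291] pointing down, gripper open.
Joint ranges: [-2.91, 2.91], [-0.3, 2.13], [-1.5, 1.42], [0.17, 2.43], [-1.26, 4.41], [0.16, 1.93], [-2.52, 2.52]. Speed limits (rad/s): [1.89, 1.89, 2.39, 2.39, 3.01, 3.01, 3.01].

## Interface

Orientations are given as a 3x3 rotation matrix whose columns are the frame's x, y, z axes.
In Python, from workcell import movep, movel, goto_joints, open_gripper, clamp, wait, inverse_kinematics, read_state, camera, PlanningError, finish_job, grip_point_offset gives the robot as it stands. Calls block until the motion is done:
- movep(position, orientation): joint-space move of the TCP to a pose.
- movel(position, frame=None, max_speed=150, guard=None): straight line of the TCP; frame=None keeps the orientation; max_speed is the mean speed in mm/s. With guard (N) it stops when the force on the tool has changed by that much, and returns True; else False.
- goto_joints(angles): joint-space move.
- open_gripper() and clamp(): open the fingers fully, or close them until they stop; the grip force is fixed at half the most.
- wait(seconds).
- inverse_kinematics(position, orientation): joint angles nearest the present ones, or None.
- read_state(): the state.
- camera(name): name is "scene" or "side" or "wrist"; returns a dict with "image" (384x512x3 uint8, blue, green, red), "range_z" (384x512 float32, mm along the optical axis (not along the pixel's ray), 0 where there is no reading), "fx", "fy", "cx", "cy" (pixels), "cam_to_world" (4x4, takes a point from camera to world coordinates). Camera axes: x right, y up, looking along -z (the intrinsics and any distortion apply to the point x, -y, -z); pixel columns grow to the right and rows downward; lengths in mm; the calibration is good to about 2 mm. The wrist camera is an equidistant fisheye: a pixel r from the principal point sees the ray r / f radians off the axis. A picture is of the moment at which its call begins.
A pose or a line that the arm cannot do raises PlanningError and nothing moves.
- finish_job(): hands the job in; it is judged then, once.
The state is a dict: "time": time; "qpos": joint angles; "qvel": joint speeds; "joint_efforts": joint torques, N m; "eef_pos": TCP position; "tool_rot": TCP orientation; "ft_force": force on the tool from outside, world axes, zero at the start; "torque": the same for the moment, N m; "finger_gap": finger opening in mm; "gripper_force": force on a finger pad.
Only numpy, scipy, OpenCV 4.12 (cv2) and the standard library are available. Lean on these libraries where they do the work, as an engineer would, in place of code of your own. Each camera call takes 0.05 s, during which the arm holds its last target. There are 200 camera calls.

## Task

Queue the five wafer carriers for inspection: in the black cradle stack the blue-labelled carrier at the bottom, the yellow on it and the red on top; in the orange cradle put the green at the bottom and the black-labelled one on it. Each bottom carrier sits flat and centred inside its cradle's rim, and each stack is straight and level. Leave the canister, the eyepiece and the dropper bottle standing where they are.

Things in the scene. Friction and masses are not known exactly. Their poses are not given: they have to be found in the camera images.
- carrier_blue: wafer carrier: a flat round white plastic dish with a screwed-on lid, 63 mm diameter, 14 mm high, 40 to 85 g, with a flat round blue label (43 mm) on the middle of the lid; loose, lies flat on the bench label up. Flat bottom and top: others stack straight on it. Grip it across the diameter (any yaw). Origin: centre of its underside; z up out of the lid
- carrier_yellow: wafer carrier: a flat round white plastic dish with a screwed-on lid, 63 mm diameter, 14 mm high, 40 to 85 g, with a flat round yellow label (43 mm) on the middle of the lid; loose, lies flat on the bench label up. Flat bottom and top: others stack straight on it. Grip it across the diameter (any yaw). Origin: centre of its underside; z up out of the lid
- carrier_red: wafer carrier: a flat round white plastic dish with a screwed-on lid, 63 mm diameter, 14 mm high, 40 to 85 g, with a flat round red label (43 mm) on the middle of the lid; loose, lies flat on the bench label up. Flat bottom and top: others stack straight on it. Grip it across the diameter (any yaw). Origin: centre of its underside; z up out of the lid
- carrier_green: wafer carrier: a flat round white plastic dish with a screwed-on lid, 63 mm diameter, 14 mm high, 40 to 85 g, with a flat round green label (43 mm) on the middle of the lid; loose, lies flat on the bench label up. Flat bottom and top: others stack straight on it. Grip it across the diameter (any yaw). Origin: centre of its underside; z up out of the lid
- carrier_black: wafer carrier: a flat round white plastic dish with a screwed-on lid, 63 mm diameter, 14 mm high, 40 to 85 g, with a flat round black label (43 mm) on the middle of the lid; loose, lies flat on the bench label up. Flat bottom and top: others stack straight on it. Grip it across the diameter (any yaw). Origin: centre of its underside; z up out of the lid
- cradle_black: round black plastic cradle fixed to the bench: a shallow tray of 94 mm outer diameter with a flat floor 5 mm above the bench and 84 mm across, inside a rim that rises 3 mm above that floor (rim top 8 mm above the bench). Origin: centre of its underside, at bench height; z up
- cradle_orange: round orange plastic cradle fixed to the bench: a shallow tray of 94 mm outer diameter with a flat floor 5 mm above the bench and 84 mm across, inside a rim that rises 3 mm above that floor (rim top 8 mm above the bench). Origin: centre of its underside, at bench height; z up
- canister: bystander: white screw canister, 41 mm diameter, 50 mm high, standing loose. Origin: centre of its underside
- eyepiece: bystander: black microscope eyepiece, 39 mm diameter, 63 mm high, standing loose. Origin: centre of its underside
- dropper_bottle: bystander: small brown bottle with a black cap, 36 mm diameter, 86 mm high, standing loose. Origin: centre of its underside

How it is judged:
By the outcome, as a careful person would: the job done as asked, in the order asked, and still so for the second after the job is handed in, with the robot touching nothing.
It also fails if it takes over 106 s, if anything falls off the work surface, if the arm or the gripper's body presses on something with over 40 N, if the wrist force passes 120 N, or if a joint passes its speed limit or range.

## Working session

There is one attempt and no reset: what is moved stays moved. The work goes in short steps, each a Python script; the robot and the scene stay as the last script left them, time stands still between calls to the robot, and variables do not carry over. Pictures are saved under pics/ and viewed, at most 14 in all, crops included, and the job is handed in when it is done.

```bash
ls; mkdir -p pics; python3 - <<'E'
from workcell import *
import cv2,numpy as np,pickle
d={}
for n in ("scene","side","wrist"):
    c=camera(n); d[n]=c; cv2.imwrite(f"pics/{n}0.png",c["image"])
    print(n,c["fx"],c["fy"],c["cx"],c["cy"],np.round(c["cam_to_world"],3).tolist())
pickle.dump(d,open("c0.pkl","wb"))
s=read_state();print(s["time"],s["eef_pos"],s["tool_rot"],s["finger_gap"],grip_point_offset)
E
```

```text
pics
scene 400.9643313386626 400.9643313386626 260.1222679525511 194.0355807448976 [[-0.412, 0.416, -0.81, -302.86], [-0.911, -0.163, 0.38, 419.731], [0.026, 0.895, 0.446, 540.174], [0.0, 0.0, 0.0, 1.0]]
side 401.5337220569797 401.5337220569797 252.23043061506564 184.15347264076706 [[-0.968, 0.085, -0.238, 251.348], [-0.252, -0.366, 0.896, 1280.8], [-0.011, 0.927, 0.375, 582.945], [0.0, 0.0, 0.0, 1.0]]
wrist 297.3186396354542 297.3186396354542 259.70504152927106 191.36963309716924 [[0.435, 0.851, 0.294, 348.452], [-0.9, 0.411, 0.142, -526.009], [-0.0, -0.326, 0.945, 372.845], [0.0, 0.0, 0.0, 1.0]]
0.15 [ 272.19147332 -562.31251243  230.84734866] [[ 9.00099440e-01  4.35684306e-01 -4.29051604e-04]
 [ 4.35684516e-01 -9.00099080e-01  8.06014976e-04]
 [-3.50208782e-05 -9.12424769e-04 -9.99999583e-01]] 85.47549336134225 -18.700000000000003
```

View pics/scene0.png

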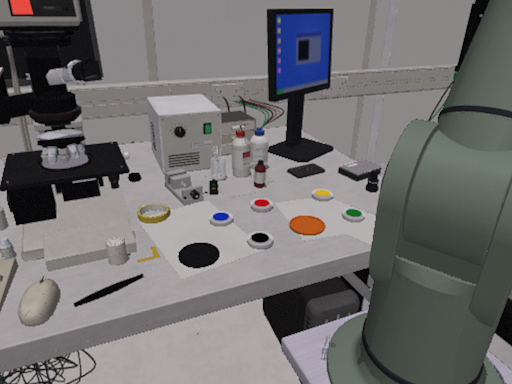

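View pics/side0.png

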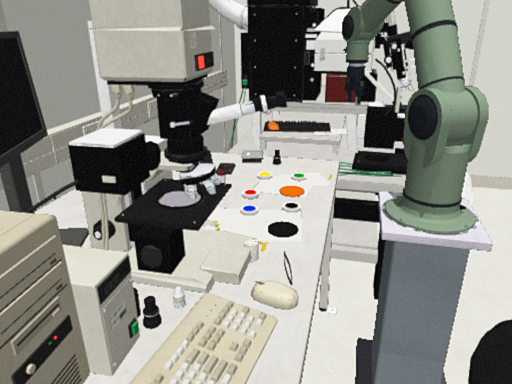

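The scene view shows the labels blue (221,218), red (262,204), black (260,240), yellow (322,194) and green (354,214). The black cradle is at (199,255), the orange at (307,226), the bottle at (260,175), the eyepiece at (372,180) and the canister at (117,250). The side view shows the same layout.

```bash
cat > h.py <<'E'
import numpy as np,cv2
def ray(c,u,v):
    x=(u-c["cx"])/c["fx"]; y=(v-c["cy"])/c["fy"]
    if c.get("fish"):
        r=np.hypot(x,y); k=np.tan(r)/r if r>1e-9 else 1; x*=k;y*=k
    T=np.array(c["cam_to_world"]); return T[:3,3],T[:3,:3]@np.array([x,-y,-1.])
def atz(c,u,v,z):
    o,d=ray(c,u,v); return (o+d*(z-o[2])/d[2])[:2]
def proj(c,p):
    T=np.array(c["cam_to_world"]); q=T[:3,:3].T@(np.array(p)-T[:3,3]); a=np.array([q[0],-q[1]])/-q[2]
    if c.get("fish"):
        t=np.hypot(*a); a=a*(np.arctan(t)/t) if t>1e-9 else a
    return a*c["fx"]+[c["cx"],c["cy"]]
def mask(img,col):
    h,s,v=[a.astype(int) for a in cv2.split(cv2.cvtColor(img,cv2.COLOR_BGR2HSV))]
    if col=="dark": return (v<70)
    R=dict(red=[(0,4),(174,180)],orange=[(5,17)],yellow=[(19,34)],green=[(45,85)],blue=[(105,130)])[col]
    return (s>130)&(v>60)&np.any([(h>=a)&(h<=b) for a,b in R],axis=0)
def blob(img,col,u,v,w=25):
    m=mask(img,col).astype(np.uint8); n,l,st,ce=cv2.connectedComponentsWithStats(m)
    ok=[i for i in range(1,n) if st[i,4]>15 and np.hypot(*(ce[i]-[u,v]))<w]
    if not ok: return None
    i=max(ok,key=lambda i:st[i,4]); return ce[i],st[i,4]
E
python3 - <<'E'
from h import *; import pickle
d=pickle.load(open("c0.pkl","rb"))
L=dict(blue=("blue",14,(221,218),(249,209)),red=("red",14,(262,204),(250,194)),black=("dark",14,(260,240),(292,206)),yellow=("yellow",14,(322,194),(265,175)),green=("green",14,(354,214),(298,176)),Cblack=("dark",6,(199,255),(283,229)),Corange=("orange",6,(307,226),(291,191)))
for k,(c,z,a,b) in L.items():
    for n,p in (("scene",a),("side",b)):
        q=blob(d[n]["image"],c,*p,w=8)
        if q: print(k,n,q[0].round(1),q[1],atz(d[n],*q[0],z).round(1))
for k,p in (("canister",(117,250)),("eyepiece",(372,180)),("bottle",(260,175))): print(k,atz(d["scene"],*p,35))
E
```

```text
blue scene [220.4 216.1] 91 [572.5 123.3]
blue side [248.8 208. ] 47 [570.4 127.1]
red scene [261.2 202.4] 74 [603.3  -8.9]
red side [250.  191.6] 38 [602.   -6.7]
black scene [259.4 237.3] 118 [439.9  70.3]
black side [291. 205.] 39 [439.2  72.5]
yellow scene [322.  192.6] 66 [ 594.  -204.7]
yellow side [264.5 173.4] 28 [ 593.2 -201. ]
green scene [353.1 212.5] 74 [ 457.5 -218.1]
green side [298.6 174.9] 23 [ 456.7 -215.1]
Cblack scene [198.3 254.7] 792 [436.9 223.9]
Cblack side [282.3 229. ] 361 [439. 229.]
Corange scene [306.6 225. ] 536 [458.8 -73.2]
Corange side [291.2 190.7] 208 [461.5 -67. ]
canister [480.22581759 391.95229204]
eyepiece [ 576.71254176 -372.66961565]
bottle [735.94866385 -64.70581911]
```

View pics/wrist0.png

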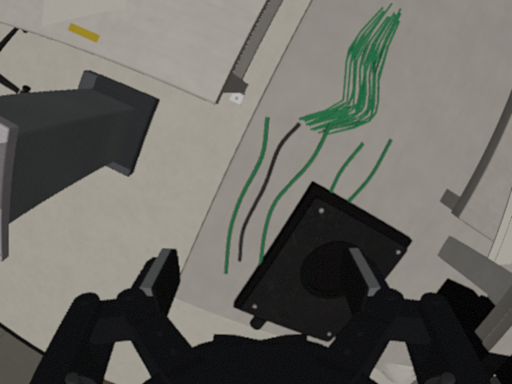

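```bash
cat >> h.py <<'E'
R0=np.array([[1.,0,0],[0,-1,0],[0,0,-1]])
EST=dict(blue=(571.5,125),red=(602.5,-8),black=(439.5,71.5),yellow=(593.5,-203),green=(457,-216.5),Cblack=(438,226.5),Corange=(460,-70))
E
python3 - <<'E'
from h import *; import pickle
from workcell import *
c=pickle.load(open("c0.pkl","rb"))["wrist"]; s=read_state(); c["fish"]=1
# fingers in tool frame
v,u=np.mgrid[:384,:512]; z=c["range_z"]
P=[]
for a,b in ((130,190),(340,390)):
    m=(z>0)&(z<230)&(u>=a)&(u<=b)&(v>230)&(v<330)
    pts=[]
    for vv,uu in zip(v[m],u[m]):
        o,d=ray(c,uu,vv); pts.append(s["tool_rot"].T@(o+d*z[vv,uu]-s["eef_pos"]))
    pts=np.array(pts); k=np.argsort(-pts[:,2])[:40]; print(len(pts),pts[k[::4]].round(1).tolist())
print("tcp px",proj(c,s["eef_pos"]))
for k,p in EST.items():
    for h in (0,150): 
        q=inverse_kinematics([*p,h],R0); print(k,h,None if q is None else np.round(q,2))
E
```

```text
3206 [[1.5, -42.6, -12.3], [8.1, -42.1, -13.1], [7.6, -42.1, -13.2], [-0.9, -42.1, -13.4], [6.7, -42.1, -13.7], [1.3, -42.2, -13.9], [-7.6, -42.3, -14.1], [0.9, -42.7, -14.3], [-3.3, -42.7, -14.6], [2.5, -42.4, -14.9]]
3222 [[-2.4, 43.1, -12.2], [7.3, 43.4, -12.8], [6.9, 43.4, -13.2], [-5.9, 43.2, -13.8], [-1.9, 43.2, -14.0], [-8.3, 43.5, -14.2], [-2.4, 43.2, -14.3], [-6.1, 43.1, -14.5], [-0.1, 43.3, -14.8], [3.7, 42.8, -15.0]]
tcp px [258.96128438 252.06315879]
blue 0 [-0.28  0.79 -0.05  1.84  0.07  0.52 -1.95]
blue 150 [-0.13  0.57 -0.27  1.77  0.2   0.83 -2.06]
red 0 [-0.07  0.8  -0.03  1.79  0.04  0.55 -1.69]
red 150 [-0.01  0.58 -0.11  1.73  0.08  0.83 -1.73]
black 0 [-0.24  0.67 -0.08  2.2   0.18  0.28 -2.04]
black 150 [ 0.01  0.38 -0.37  2.12  0.22  0.67 -2.08]
yellow 0 [ 0.23  0.83  0.    1.72 -0.01  0.59 -1.33]
yellow 150 [ 0.25  0.62 -0.02  1.67  0.02  0.86 -1.35]
green 0 [ 0.32  0.72  0.    2.05 -0.    0.37 -1.24]
green 150 [ 0.35  0.45 -0.03  1.99  0.02  0.71 -1.27]
Cblack 0 [-0.52  0.71 -0.1   2.08  0.18  0.36 -2.34]
Cblack 150 [-0.18  0.48 -0.55  2.    0.35  0.76 -2.51]
Corange 0 [ 0.04  0.69 -0.03  2.15  0.06  0.3  -1.6 ]
Corange 150 [ 0.14  0.39 -0.15  2.08  0.09  0.67 -1.64]
```

```bash
cat >> h.py <<'E'
from workcell import *
R=np.array([[0,1.,0],[1,0,0],[0,0,-1]])
COL=dict(blue="blue",red="red",yellow="yellow",green="green",black="dark",Cblack="dark",Corange="orange")
def look(k,p,z,save=None):
    c=camera("wrist"); c["fish"]=1
    if save: cv2.imwrite(f"pics/{save}.png",c["image"])
    e=proj(c,[*p,z]); q=blob(c["image"],COL[k],*e,w=30)
    if q is None: print(k,"none",e); return None
    r=atz(c,*q[0],z); print(k,"pred px",e.round(0),"px",q[0].round(1),q[1],"xy",r.round(1)); return r
E
python3 - <<'E'
from h import *
for k in ("Corange","Cblack"):
    movep([*EST[k],150],R); print(read_state()["time"]); look(k,EST[k],7,"w"+k)
movep([*EST["blue"],90],R); print(read_state()["time"]); look("blue",EST["blue"],14,"wblue")
a=np.hstack([cv2.imread(f"pics/w{k}.png") for k in ("Corange","Cblack")]); cv2.imwrite("pics/a.png",cv2.resize(a,(800,300)))
print(read_state()["qpos"])
E
```

```text
2.075
Corange pred px [259. 177.] px [260.6 178.8] 6214 xy [461.5 -72.3]
3.2667
Cblack pred px [259. 176.] px [260.4 177.5] 6251 xy [439.7 225.1]
4.0583
blue pred px [259. 201.] px [257.7 201.1] 2036 xy [570.4 124.8]
[-0.00450034  0.67501343 -0.44873622  1.80149817  0.40514388  0.75720939
 -0.66626836]
```

View pics/a.png

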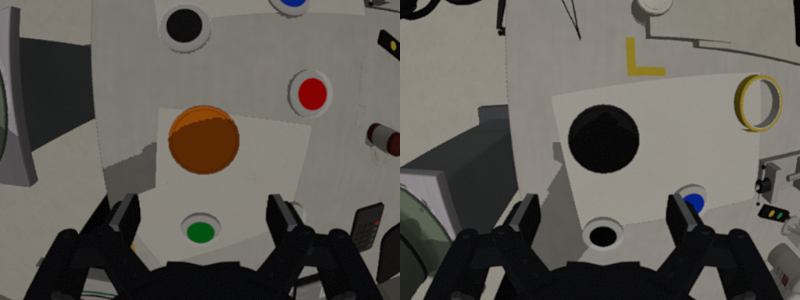

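View pics/wblue.png

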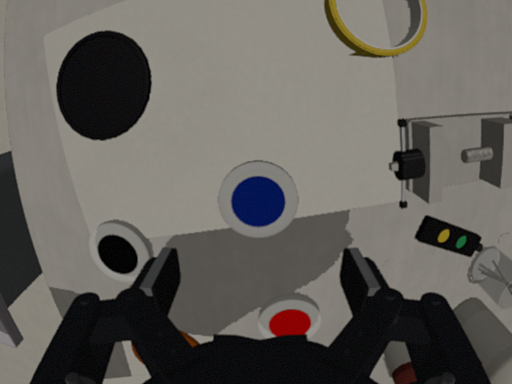

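The cradle views show both cradles clear, centred near (260,178) in the full image. In the blue view the label is at (258,201), midway between the open fingers and clear of neighbours.

```bash
cat >> h.py <<'E'
CR=dict(Cblack=np.array([439.7,225.1]),Corange=np.array([461.5,-72.3]))
REL=-2.
def pick(k):
    s=read_state()
    if np.hypot(*(s["eef_pos"][:2]-EST[k]))>3: movep([*EST[k],90],R)
    p=look(k,EST[k],14)
    assert p is not None and np.hypot(*(p-EST[k]))<12
    movel([*p,40]); q=look(k,p,14)
    if q is not None and np.hypot(*(q-p))<6: p=q
    hit=movel([*p,REL],R,max_speed=80,guard=15)
    clamp(); s=read_state(); print("grip",hit,s["eef_pos"].round(1),s["finger_gap"],s["gripper_force"],s["ft_force"].round(1),s["time"])
    movel([*p,90])
def place(cr,z):
    p=CR[cr]; movep([*p,z+60],R); movel([*p,z+15+REL])
    hit=movel([*p,z+REL+0.3],max_speed=30,guard=8); s=read_state(); print("place",hit,s["eef_pos"].round(1),s["ft_force"].round(1),s["finger_gap"])
    open_gripper(); movel([*p,z+90]); print(read_state()["time"])
E
python3 - <<'E'
from h import *
pick("blue"); s=read_state(); print(s["finger_gap"])
c=camera("wrist"); cv2.imwrite("pics/held.png",c["image"]); c["fish"]=1
z=c["range_z"]
for a in ((150,260),(260,370)):
    pts=[]
    for v in range(180,330):
        for u in range(*a):
            if 0<z[v,u]<240 and max(c["image"][v,u])<90:
                o,d=ray(c,u,v); t=s["tool_rot"].T@(o+d*z[v,u]-s["eef_pos"])
                if abs(t[1])>30 and t[2]>-40 and abs(t[0])<9: pts.append(t)
    if pts: pts=np.array(pts); print(pts[np.argsort(-pts[:,2])[:20:5]].round(1).tolist())
E
```

```text
blue pred px [259. 202.] px [258.  201.9] 2027 xy [570.4 124.8]
blue pred px [259. 231.] px [259.  229.9] 3038 xy [570.5 125.2]
grip False [571.  125.2  -0.7] 58.88373006631201 60.83159991307184 [-4.9 -2.2 18.4] 5.7583
58.76460098676161
[[6.3, -39.5, -10.9], [6.4, -38.6, -12.0], [6.7, -37.4, -12.5], [6.6, -39.3, -13.5]]
[[6.1, 39.2, -10.5], [6.7, 39.4, -11.7], [6.5, 41.9, -12.6], [6.8, 42.3, -13.1]]
```

View pics/held.png

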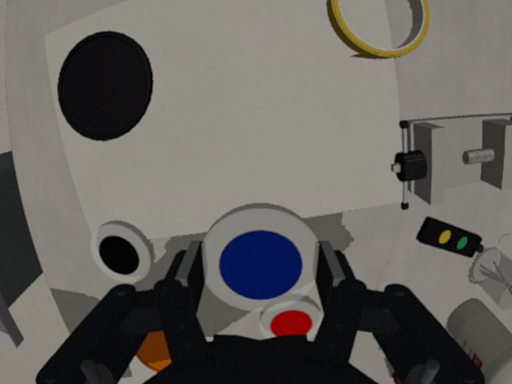

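The held view shows the blue carrier level between the pads, label centre about (260,264). The gap is smaller than expected, so I'll check the offset and height of the carrier in the hand.

```bash
python3 - <<'E'
from h import *
s=read_state(); print(s["eef_pos"],s["ft_force"],s["finger_gap"]); c=camera("wrist"); c["fish"]=1
(q,n)=blob(c["image"],"blue",260,264); z=c["range_z"]
m=mask(c["image"],"blue"); T=[]
for v,u in zip(*np.nonzero(m)):
    if abs(u-q[0])<45 and abs(v-q[1])<40:
        o,d=ray(c,u,v); T.append(s["tool_rot"].T@(o+d*z[v,u]-s["eef_pos"]))
T=np.array(T); print(len(T),np.median(T,0),T.mean(0)); A=np.c_[T[:,:2],np.ones(len(T))]; print(np.linalg.lstsq(A,T[:,2],rcond=None)[0])
print("axis px at label plane",[proj(c,s["eef_pos"]+s["tool_rot"]@np.array([x,0,-14.])) for x in (-11,0,11)])
E
python3 - <<'E'
import cv2
i=cv2.imread("pics/held.png")[190:340,150:370]; cv2.imwrite("pics/heldc.png",cv2.resize(i,None,fx=3.5,fy=3.5,interpolation=cv2.INTER_CUBIC))
E
```

```text
[569.92736783 125.01288069  89.02174499] [-0.95494991  0.33684398 -1.22174699] 58.50134633310889
4380 [  0.46312627   0.62146591 -14.57007906] [  0.5099784    0.7379864  -15.22767566]
[-3.81055716e-01  6.02563452e-04 -1.50337902e+01]
axis px at label plane [array([258.83275784, 282.04493687]), array([258.78248868, 264.86434033]), array([258.73095834, 246.27889109])]
```

View pics/heldc.png

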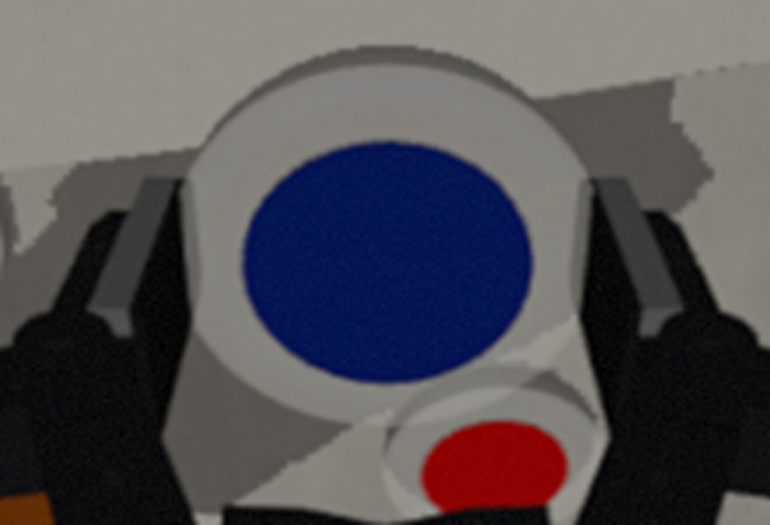

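```bash
python3 - <<'E'
from h import *
s=read_state(); c=camera("wrist"); c["fish"]=1; z=c["range_z"]; T=[]
for y in (-31.5,31.5):
  for x in (11,-11):
    print(y,x,[(k,((proj(c,s["eef_pos"]+s["tool_rot"]@np.array([x,y,k]))-[150,190])*3.5).round(0).tolist()) for k in (0,-4,-8,-12,-25)])
for v in range(225,300,8): print(v,[round(float(z[v,u])) for u in range(180,345,6)])
E
```

```text
-31.5 11 [(0, [177.0, 150.0]), (-4, [173.0, 162.0]), (-8, [168.0, 174.0]), (-12, [163.0, 187.0]), (-25, [145.0, 234.0])]
-31.5 -11 [(0, [189.0, 268.0]), (-4, [185.0, 282.0]), (-8, [181.0, 296.0]), (-12, [177.0, 311.0]), (-25, [162.0, 362.0])]
31.5 11 [(0, [584.0, 150.0]), (-4, [589.0, 162.0]), (-8, [594.0, 174.0]), (-12, [598.0, 187.0]), (-25, [616.0, 234.0])]
31.5 -11 [(0, [573.0, 268.0]), (-4, [577.0, 282.0]), (-8, [581.0, 296.0]), (-12, [585.0, 311.0]), (-25, [600.0, 362.0])]
225 [254, 256, 256, 255, 254, 255, 143, 142, 142, 142, 141, 140, 140, 141, 142, 142, 141, 140, 141, 140, 141, 143, 255, 255, 255, 255, 256, 257]
233 [258, 258, 258, 257, 258, 144, 142, 141, 142, 144, 144, 142, 141, 142, 141, 141, 142, 143, 143, 142, 142, 142, 142, 257, 258, 259, 258, 258]
241 [260, 260, 151, 151, 144, 144, 143, 145, 146, 143, 144, 143, 144, 144, 144, 145, 143, 143, 144, 144, 143, 144, 144, 149, 150, 260, 261, 260]
249 [264, 263, 141, 143, 145, 147, 145, 146, 144, 145, 146, 144, 144, 145, 144, 144, 145, 146, 145, 144, 146, 146, 146, 146, 142, 142, 264, 263]
257 [142, 135, 135, 137, 147, 147, 149, 146, 0, 147, 146, 146, 147, 147, 146, 146, 146, 147, 147, 145, 148, 147, 147, 144, 134, 134, 143, 143]
265 [128, 128, 129, 138, 149, 149, 149, 148, 148, 148, 148, 147, 149, 149, 148, 147, 147, 149, 149, 148, 148, 148, 148, 143, 131, 128, 128, 135]
273 [123, 122, 123, 136, 150, 151, 151, 149, 150, 150, 149, 150, 150, 149, 149, 150, 149, 151, 149, 149, 150, 151, 149, 143, 129, 123, 122, 123]
281 [114, 119, 122, 134, 149, 152, 152, 152, 150, 151, 152, 151, 150, 152, 151, 152, 151, 151, 151, 152, 152, 152, 153, 145, 129, 119, 119, 115]
289 [110, 117, 123, 133, 278, 155, 153, 153, 153, 154, 153, 152, 152, 153, 153, 153, 154, 153, 152, 154, 153, 153, 279, 142, 129, 121, 110, 109]
297 [105, 104, 123, 132, 282, 280, 283, 156, 154, 155, 155, 154, 155, 155, 154, 155, 156, 156, 155, 156, 156, 278, 282, 281, 127, 123, 105, 106]
```

The carrier is level: its depth grows down the image at the same rate as the bench's. It is also centred to within 1 mm, and the finger tips sit about 8 mm above its underside, so they clear the rim. I'll place it and check.

```bash
python3 - <<'E'
from h import *
place("Cblack",5)
c=camera("wrist"); cv2.imwrite("pics/p1.png",c["image"][60:330,110:410]); look("blue",CR["Cblack"],19)
E
python3 - <<'E'
import cv2
i=cv2.imread("pics/p1.png"); cv2.imwrite("pics/p1b.png",cv2.resize(i,None,fx=2.2,fy=2.2))
E
```

```text
place True [439.9 225.1   4.3] [-1.5 -1.2 13.1] 58.793079726246184
9.4833
blue pred px [260. 202.] px [260.8 202.4] 2088 xy [440.5 224.4]
```

View pics/p1b.png

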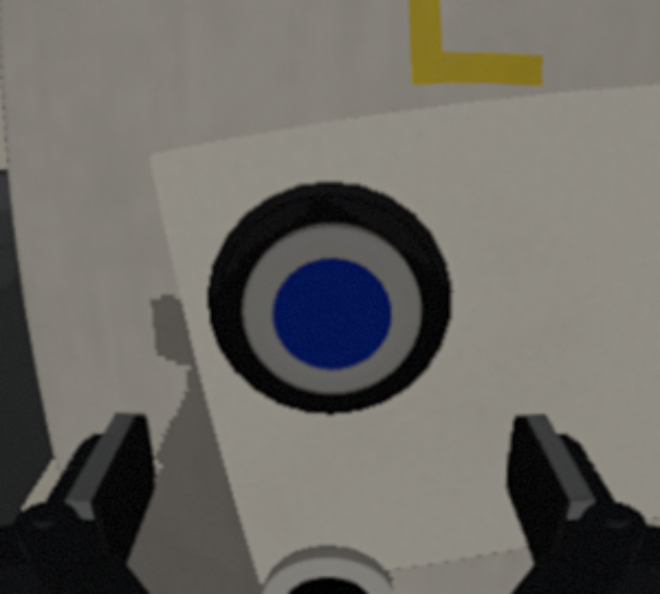

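Blue sits flat inside the black rim: label centre (332,313) in the crop, an even ring of black round it and the heavier dark crescent at the top from parallax. Next are yellow, red and the orange stack, with a check after each.

```bash
python3 - <<'E'
from h import *
pick("yellow"); place("Cblack",19); look("yellow",CR["Cblack"],33)
pick("green"); place("Corange",5); look("green",CR["Corange"],19,"p3")
E
```

```text
yellow pred px [259. 204.] px [257.  202.9] 2074 xy [ 592.2 -202.4]
yellow pred px [259. 231.] px [258.6 230. ] 3106 xy [ 592.1 -201.9]
grip False [ 592.3 -202.    -0.6] 60.474751685681646 60.62004435501876 [-6.7  2.2 17.9] 12.8917
place True [439.9 225.1  18.5] [-1.8 -1.7 11.1] 60.0041451458108
17.3917
yellow pred px [259. 202.] px [260.3 202.1] 2077 xy [440.4 224.6]
green none [258.36246172 203.06846173]Traceback (most recent call last):
  File "<stdin>", line 3, in <module>
  File "h.py", line 41, in pick
    assert p is not None and np.hypot(*(p-EST[k]))<12
           ^^^^^^^^^^^^^^^^^^^^^^^^^^^^^^^^^^^^^^^^^^
AssertionError
```

```bash
python3 - <<'E'
from h import *
c=camera("wrist"); h=cv2.cvtColor(c["image"],cv2.COLOR_BGR2HSV); print(h[190:216:6,250:270:8].tolist())
cv2.imwrite("pics/g.png",c["image"])
E
```

```text
[[[64, 245, 49], [63, 227, 46], [64, 214, 50]], [[65, 255, 48], [66, 250, 47], [64, 219, 49]], [[64, 234, 49], [64, 255, 47], [64, 250, 47]], [[66, 255, 47], [63, 234, 48], [63, 234, 48]], [[66, 245, 49], [64, 255, 47], [66, 239, 48]]]
```

View pics/g.png

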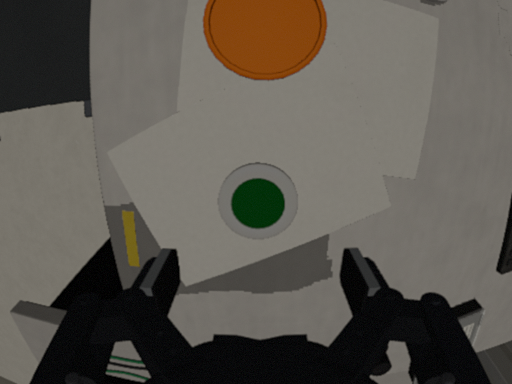

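Green is in the shade at (258,203), too dark for the brightness threshold, so I'll lower it.

```bash
sed -i 's/(v>60)/(v>30)/' h.py; python3 - <<'E'
from h import *
pick("green"); place("Corange",5); look("green",CR["Corange"],19,"p3")
movep([*EST["red"],90],R); pick("red"); place("Cblack",33); look("red",CR["Cblack"],47,"p4")
E
```

```text
green pred px [258. 203.] px [257.7 202.8] 1984 xy [ 456.5 -216.4]
green pred px [259. 231.] px [258.6 229.9] 3008 xy [ 456.5 -216. ]
grip False [ 456.5 -216.2   -0.9] 58.81385802816336 59.54547286732122 [-5.9  2.5 24.4] 20.8167
place True [461.6 -72.5   4.3] [-2.  -0.3 14.1] 58.619120908273246
24.3167
green pred px [260. 202.] px [260.  202.3] 2044 xy [461.8 -72.8]
red pred px [260. 203.] px [259.  201.7] 2084 xy [601.6  -7.3]
red pred px [259. 230.] px [259.3 229. ] 3086 xy [601.7  -6.9]
grip False [602.1  -6.9  -0.7] 60.19930193560043 60.26575215160847 [-5.3 -0.4 18.4] 26.675
place True [439.9 225.1  32.6] [-1.8 -1.8 13. ] 59.84824780001761
30.6167
red pred px [259. 202.] px [259.9 202.1] 2038 xy [440.  224.6]
```

```bash
python3 - <<'E'
from h import *
movep([*EST["black"],100],R); pick("black"); place("Corange",19); look("black",CR["Corange"],33)
p=CR["Corange"]; movel([*p,170]); movep([450,20,250],R)
for n in ("wrist","scene","side"):
    c=camera(n); i=c["image"]
    if n=="scene": i=i[150:280,90:400]
    if n=="side": i=i[150:270,200:340]
    cv2.imwrite(f"pics/f{n}.png",cv2.resize(i,None,fx=1 if n=="wrist" else 2.5 if n=="scene" else 4,fy=1 if n=="wrist" else 2.5 if n=="scene" else 4,interpolation=cv2.INTER_CUBIC))
E
```

```text
black pred px [259. 197.] px [258.4 197.5] 1967 xy [438.7  71.3]
black pred px [259. 231.] px [258.9 230.3] 3159 xy [438.7  71.8]
grip False [438.9  71.8  -0.8] 60.067900995109945 56.980294939130545 [-7.5 -0.9 31.9] 33.05
place True [461.7 -72.5  18.6] [-2.9  0.  15. ] 59.91609843841206
36.5417
black pred px [260. 202.] px [260.6 202.4] 2122 xy [462.3 -72.8]
```

View pics/fside.png

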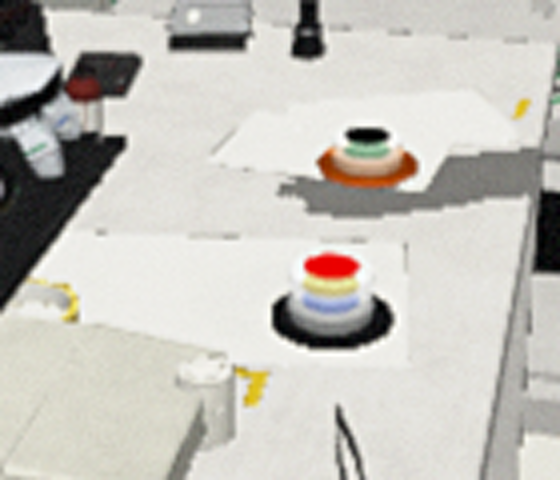

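View pics/fscene.png

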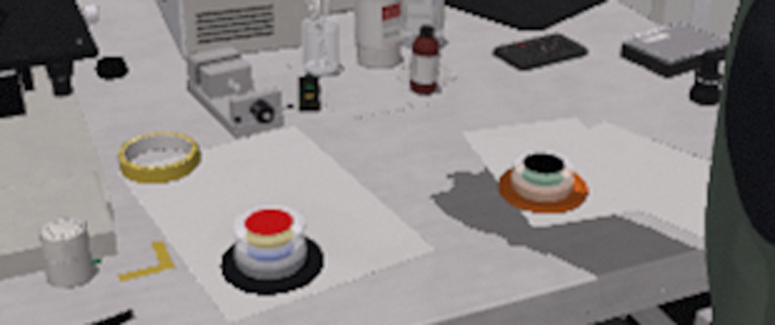

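View pics/fwrist.png

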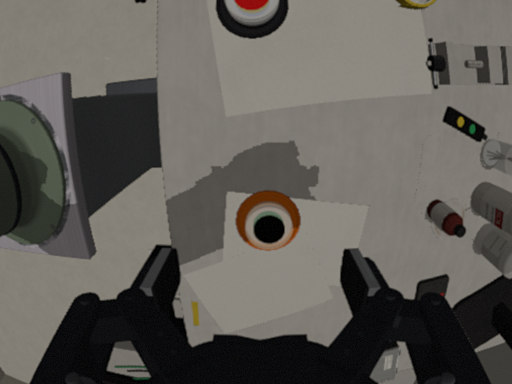

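Both stacks are straight, level and in the right order: red over yellow over blue at about (330,290) in the side crop, and black over green at (367,150). The canister, eyepiece and bottle have not moved.

```bash
python3 -c "
from workcell import *
print(finish_job(), read_state()['time'])"
```

```text
the job is handed in; nothing more can be done
the job is handed in; nothing more can be done
```

The job is handed in: blue, yellow and red are stacked bottom to top in the black cradle, and green then black in the orange one. Camera checks put each carrier within about 1 mm of its cradle's centre, at about 37 s of the 106 s allowed.

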